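Seat the flange and hold the sprung backing arm against its stop

TASK

Push the loose steel pipe flange (the big flat ring) across the welding table, without lifting it, until it is seated against both jaws of the fixture's vee. Then swing the fixture's sprung arm by its upright post round over the flange, fully home to its stop, and finish with the gripper still holding it there against the spring, as for a tack weld. Leave the other things on the table where they are.

Things in the scene. Friction and masses are not known exactly. Their poses are not given: they have to be found in the camera images.
- flange: loose flat steel ring (pipe flange), 100 mm outside diameter, 52 mm bore right through, 16 mm thick, about 0.7 kg, lying flat on the table. Origin: centre of its underside. Too wide to grip across; it can be pushed at its rim, or from inside with shut fingertips put down into the bore.
- seat (a point): point on the table where the flange's centre lies when it touches both jaws of the fixture's vee. Its x axis points from the vee's open mouth into the vee, y left, z up. The jaws are two bars 22 mm high at 45 degrees either side of x, inner faces 50 mm from this point; mouth 120 mm wide, on the -x side, bare table up to it. The fixture is fixed; a 12 mm base plate lies behind and left of the jaws.
- swing_arm (a joint): angle of the sprung arm about its upright pivot, rad: 0 at rest, 1.134 hard against the working stop. It grows as the arm turns counter-clockwise seen from above. A spring drives it back to 0 when let go: about 4 N at the post to start it, about 9 N at the stop.
- pivot (a point): on the vertical pivot axis of the arm, level with the arm's top face, 56 mm above the table, at (40, 120) mm in the seat's axes. The arm is a flat bar 22 mm wide. Two stop pins 14 mm thick stand beside the arm: the working stop at (38, 57) mm, 60 mm high, and the rest stop at (3, 134) mm, 56 mm high, in the seat's axes.
- handle (a point): centre of the top of the upright round steel post at the arm's free end, 126.5 mm from the pivot axis. The post is 16 mm in diameter and stands clear from 56 to 96 mm above the table. Under it is a copper pad 44 mm in diameter, underside 32 mm above the table, passing clear over the flange. At the stop the post is right over the seat; at rest at about (-86, 106) mm in the seat's axes.
- magnet: bystander, loose: welding magnet, a flat square block 55 x 60 x 18 mm, lying to the right of the vee. Origin: its underside. To be left alone.
- nut: bystander, loose: large steel nut, 40 mm across, 18 mm high, near the swing arm on the robot's side. Origin: its underside. To be left alone.
- blank: bystander, loose: solid round blank without a hole, 72 mm in diameter, 14 mm thick. Origin: its underside. To be left alone.
- pipe_stub: bystander, loose: short piece of thin pipe standing on end, 60 mm in diameter, 60 mm high. Origin: its underside. To be left alone.
- hammer: bystander, loose: hammer lying on the far right, handle towards the robot. Origin: its underside. To be left alone.
- brush: bystander, loose: hand brush lying on the left. Origin: its underside. To be left alone.
- angle_iron: bystander, loose: piece of angle iron 160 mm long, 40 mm wide, 40 mm high, lying on the left beyond the brush. Origin: its underside. To be left alone.
Not all that is in view belongs to the job. What is shaped like the flange but blue is not meant.

How it is judged:
By the outcome, as a careful person would: the job done as asked, in the order asked, and still so for the second after the job is handed in, while the arm keeps its last pose, push and grip.
It also fails if it takes over 70 s, if anything falls off the work surface, if the arm or the gripper's body presses on something with over 40 N, if the wrist force passes 120 N, or if a joint passes its speed limit or range.

ROBOT

A 6-joint arm with a two-finger parallel gripper is mounted at the origin on the work surface. World frame = base frame: x ahead of the robot, y to its left, z up, the work surface at z = 0. Lengths are in m, angles in rad, forces in N, time in s.
With the tool pointing down it reaches from about 0.4 to 0.825 m from the base axis. Payload 7 kg.
Tool frame: the origin (TCP) lies midway between the tips of the shut fingers; the grasp point (between the pads) lies 19 mm behind it (manip.hold_point_z is the distance from the TCP to the grasp point, in m); y points along the fingers, z is the direction in which the jaws open and shut, and the axes are right-handed (so a half turn about y gives the same grasp; the last joint's range is limited). The gripper opens to 85 mm and grips with 20 to 120 N. Pads are 22 mm wide; open, the fingers measure 114 mm over their backs; the gripper's body (76 mm by 85 mm) begins 54 mm behind the grasp point. The pads swing forward as they close: fully open they stand 13 mm farther back than shut.
Start: joints at [1.517, 0.359, 0.012, 0, -1.224, -0.288], TCP at [0.226, 0.636, 0.231] pointing down, gripper open.
Joint ranges: [-3.07, 3.07], [-1.43, 2.12], [-1.02, 1.25], [-3.03, 1.67], [-3.05, -0], [-3.03, 3.03]. Speed limits (rad/s): [2.39, 2.39, 3.01, 3.14, 3.14, 3.14].

INTERFACE

Orientations are given as [roll, pitch, yaw] about the fixed x, y, z axes, in that order (R = Rz(yaw) Ry(pitch) Rx(roll)).
In Python, from bench import manip, claw, kinematics, grab_frame, camera_model, sign_off, spot_in, silhouettes, place_of gives the robot as it stands. Calls block until the motion is done:
- manip.move_pose(position, orientation): joint-space move of the TCP to a pose.
- manip.servo_line(position, speed=0.15, ori=None): straight line of the TCP; ori=None keeps the orientation; speed is the mean speed in m/s.
- manip.goto_joints(angles): joint-space move.
- claw.set_gripper(opening, effort=None): finger opening in m; effort is the grip in N (None keeps the last); returns when the fingers have stopped.
- manip.wait(seconds).
- kinematics.inverse_kinematics(position, orientation): joint angles nearest the present ones, or None.
- manip.sense(): the state.
- grab_frame(name): name is "side" or "top" or "wrist"; returns the picture (420x560x3 uint8, red, green, blue); there is no depth.
- camera_model(name): a dict with "K" (3x3 intrinsics, pixels), "distortion" ([k1, k2, p1, p2, k3] as OpenCV has them; the pictures are not rectified), "pose" (4x4, takes a point from camera to world coordinates); the wrist camera has in their place "mount" (4x4, takes a point from camera to tool coordinates, whose origin is the TCP and whose axes are the tool frame's). Camera axes: x right, y down, z forward; pixel columns grow to the right and rows downward; lengths in m; the calibration is good to about 2 mm. A picture is of the moment at which its call begins: read the wrist's pose just before it. camera_model takes no time and is no camera call.
A pose or a line that the arm cannot do raises manip.PlanningError and nothing moves.
- sign_off(): hands the job in, once; it reports no verdict.
Trained networks look in the newest picture that a camera, given by its name, has taken for a name from the list of things; names that differ only in an ending like _2 or _b are one class to them, and where a whole thing is asked for, a point or a joint stands for the part that bears it (a point fixed in the world has none). Each returns a list of dicts, best first, with "confidence" (0 to 1); they miss things now and then, are a little off and sometimes report something else, mostly with a low value. They report only what shows in the picture. A call takes as long as a camera call. They do not tell look-alikes from the thing itself.
- spot_in(target, camera): "point" ([x, y, z] in m, in world coordinates, good to about 4 mm: the middle of the surface that is visible of it).
- silhouettes(target, camera): "pixels" (420x560 bool, what is visible of it).
- place_of(target, camera): "point" ([x, y, z] in m, in world coordinates, good to about 4 mm: a listed point, or the origin of a listed thing).
The state is a dict: "t": time; "q": joint angles; "joint_velocities": joint speeds; "effort": joint torques, N m; "eef_pos": TCP position; "eef_rot": TCP orientation; "contact_force": force on the tool from outside, world axes, zero at the start; "ft_torque": the same for the moment, N m; "finger_gap": finger opening in m.
Only numpy, scipy, OpenCV 4.12 (cv2) and the standard library are available. Lean on these libraries where they do the work, as an engineer would, in place of code of your own. Each camera call takes 0.05 s, during which the arm holds its last target.

## Working session

There is one attempt and no reset: what is moved stays moved. The work goes in short steps, each a Python script; the robot and the scene stay as the last script left them, time stands still between calls to the robot, and variables do not carry over. Pictures are saved under pics/ and viewed, and the job is handed in when it is done.

```bash
ls; mkdir -p pics; python3 - <<'E'
from bench import *
import cv2
for n in ("top","side","wrist"):
    f=grab_frame(n); cv2.imwrite(f"pics/a_{n}.png",f[...,::-1])
    m=camera_model(n); print(n,m)
    for t in ("flange","seat","pivot","handle","magnet","nut","blank","pipe_stub"):
        try: print(t,[(r["point"],round(r["confidence"],2)) for r in place_of(t,n)])
        except Exception as e: print(t,e)
s=manip.sense(); print(s)
E
```

```text
pics
top {'K': array([[511.68857954,   0.        , 276.31294942],
       [  0.        , 511.68857954, 205.79393486],
       [  0.        ,   0.        ,   1.        ]]), 'distortion': array([0.00650821, 0.        , 0.        , 0.        , 0.        ]), 'pose': array([[-0.00814857, -0.98352296,  0.18059951,  0.27640598],
       [-0.99992388,  0.00968745,  0.00764052, -0.00731451],
       [-0.00926418, -0.1805235 , -0.98352704,  1.2936286 ],
       [ 0.        ,  0.        ,  0.        ,  1.        ]])}
flange [([0.3218, -0.1588, 0.0017], 0.87), ([0.4647, -0.0815, -0.0015], 0.73), ([0.4472, -0.2137, -0.0035], 0.71), ([0.3654, 0.0695, 0.0018], 0.58)]
seat []
pivot [([0.6554, 0.1385, 0.0536], 0.58)]
handle [([0.5303, 0.1288, 0.0932], 0.58)]
magnet [([0.6409, -0.1149, 0.0011], 0.62)]
nut [([0.4501, 0.1599, -0.0029], 0.52)]
blank [([0.5831, -0.2906, 0.0003], 0.71), ([0.529, 0.1259, 0.0925], 0.55), ([0.4984, -0.4275, -0.0014], 0.41)]
pipe_stub [([0.6885, -0.2263, 0.0004], 0.8)]
side {'K': array([[414.37009815,   0.        , 272.66138384],
       [  0.        , 414.37009815, 210.78126988],
 
[... 1458 characters left out ...]
]
pipe_stub []
{'t': 1.35, 'q': array([ 1.51707752e+00,  3.58658795e-01,  1.18972472e-02,  2.49201775e-06,
       -1.22411843e+00, -2.88079840e-01]), 'joint_velocities': array([-2.43716264e-04, -1.60909568e-03, -1.06773406e-03, -9.93766927e-05,
       -1.44638232e-03, -6.31344127e-04]), 'effort': array([-5.20500853e-04, -5.82977486e+01,  2.93665570e+01,  6.94216669e+00,
       -7.01432418e-04, -3.51168779e-06]), 'eef_pos': array([0.22627147, 0.63591562, 0.23126344]), 'eef_rot': array([-1.57071679e+00,  2.60131978e-05,  2.79979485e+00]), 'contact_force': array([0.56309596, 0.28828517, 0.38705312]), 'ft_torque': array([-0.03461284, -0.05895413, -0.01495789]), 'finger_gap': 0.08528859286388343}
```

View pics/a_top.png

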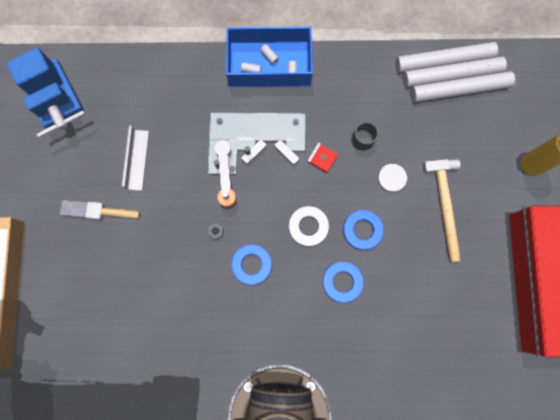

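View pics/a_side.png

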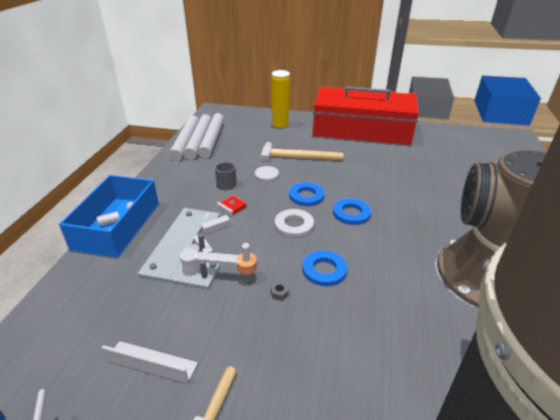

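Top view: the steel ring is at (309,226). The blue rings at (251,265), (363,230) and (343,282) are decoys, so only the grey one fits "steel flange". The fixture is at about (210–305, 115–205), with its post at (226,197). I'll confirm this with enlarged crops and an overlay.

```bash
cat > h.py <<'E'
import numpy as np, cv2
from bench import *
def proj(P,name,pose=None):
    m=camera_model(name); T=np.linalg.inv(m["pose"] if pose is None else pose)
    P=np.atleast_2d(np.asarray(P,float))
    rv=cv2.Rodrigues(T[:3,:3])[0]
    return cv2.projectPoints(P,rv,T[:3,3],m["K"],m["distortion"])[0][:,0]
def backproj(px,name,z,pose=None):
    m=camera_model(name); T=m["pose"] if pose is None else pose
    u=cv2.undistortPoints(np.asarray(px,float).reshape(-1,1,2),m["K"],m["distortion"])[:,0]
    d=np.c_[u,np.ones(len(u))]@T[:3,:3].T; o=T[:3,3]
    return o+d*((z-o[2])/d[:,2])[:,None]
def seatT(x,y,yaw):
    c,s=np.cos(yaw),np.sin(yaw); 
    return lambda p:(lambda p: np.c_[x+c*p[:,0]-s*p[:,1], y+s*p[:,0]+c*p[:,1], p[:,2]])(np.atleast_2d(np.asarray(p,float)))
def circ(c,r,z,n=60):
    a=np.linspace(0,2*np.pi,n); return np.c_[c[0]+r*np.cos(a),c[1]+r*np.sin(a),np.full(n,z)]
E
python3 - <<'E'
from h import *
t=cv2.imread("pics/a_top.png"); s=cv2.imread("pics/a_side.png")
cv2.imwrite("pics/b_top.png",cv2.resize(t[100:300,195:395],None,fx=3,fy=3,interpolation=cv2.INTER_CUBIC))
cv2.imwrite("pics/b_side.png",cv2.resize(s[180:300,140:340],None,fx=4,fy=4,interpolation=cv2.INTER_CUBIC))
# steel ring fit in both
for n,im,roi in(("top",t,(195,260,280,335)),("side",s,(200,240,270,318))):
    r0,r1,c0,c1=roi; h=cv2.cvtColor(im,cv2.COLOR_BGR2HSV)
    m=np.zeros(im.shape[:2],np.uint8); m[r0:r1,c0:c1]=((h[...,2]>140)&(h[...,1]<60))[r0:r1,c0:c1]*255
    cs,hi=cv2.findContours(m,cv2.RETR_CCOMP,cv2.CHAIN_APPROX_NONE)
    for c in cs:
        if len(c)>20:
            p=backproj(c[:,0],n,0.016); 
            A=np.c_[2*p[:,:2],np.ones(len(p))]; b=(p[:,:2]**2).sum(1); q=np.linalg.lstsq(A,b,rcond=None)[0]
            print(n,len(c),q[:2],"r",np.sqrt(q[2]+q[:2]@q[:2]))
E
```

```text
top 115 [ 0.46062625 -0.07792869] r 0.05101356082990812
top 54 [ 0.46036423 -0.07799973] r 0.024488584621744712
side 98 [ 0.46190056 -0.07781125] r 0.053696190946074446
side 43 [ 0.46187719 -0.07720166] r 0.02229292985580465
```

View pics/b_top.png

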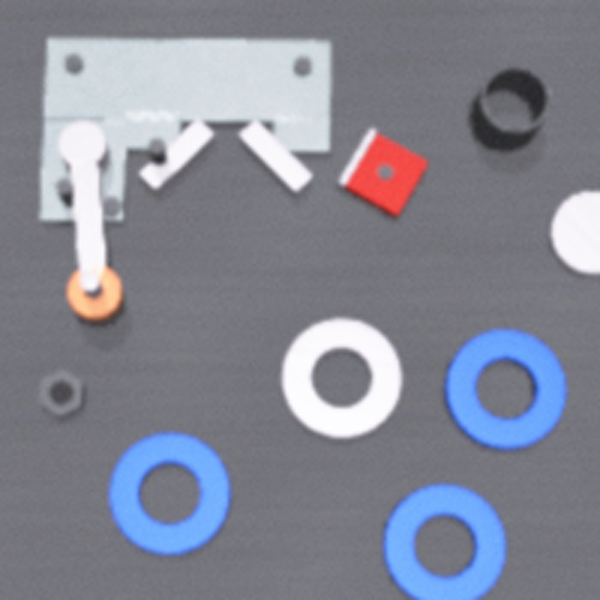

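View pics/b_side.png

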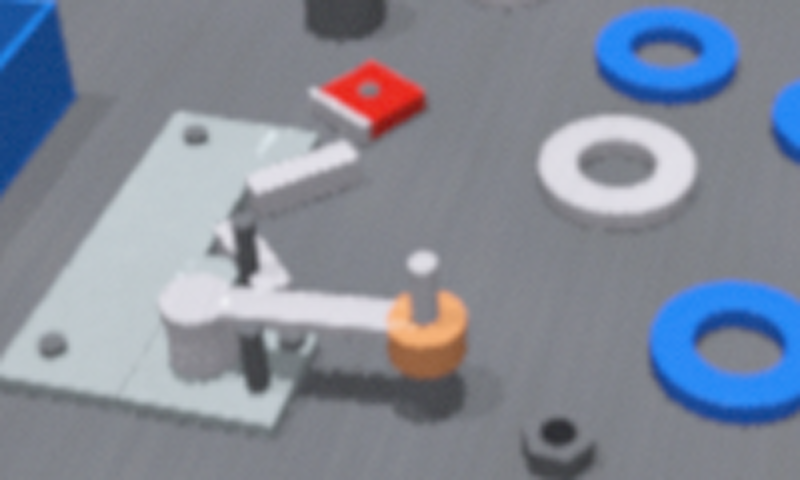

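```bash
cat > fit.py <<'E'
from h import *
from scipy.optimize import least_squares
tp=lambda X,Y:((X+.5)/3-.5+195,(Y+.5)/3-.5+100)
sp=lambda X,Y:((X+.5)/4-.5+140,(Y+.5)/4-.5+180)
obs=[("top",(40,120,56),tp(82,143)),("top",(-86,106,96),tp(91,284)),("top",(38,57,60),tp(157,147)),
("side",(40,120,56),sp(193,298)),("side",(-86,106,96),sp(423,261)),("side",(38,57,60),sp(245,217))]
def res(p,per=False):
    S=seatT(*p); return np.concatenate([proj(S(np.array(m)/1e3),n)[0]-o for n,m,o in obs])
r=least_squares(res,[.612,.023,-.04],loss="soft_l1"); print(r.x,np.degrees(r.x[2]),res(r.x).round(1))
np.save("seat.npy",r.x)
S=seatT(*r.x)
for n,roi,f in(("top",(100,300,195,395),3),("side",(180,300,140,340),4)):
    im=cv2.imread(f"pics/a_{n}.png"); r0,r1,c0,c1=roi
    im=cv2.resize(im[r0:r1,c0:c1],None,fx=f,fy=f,interpolation=cv2.INTER_CUBIC)
    def dr(P,col):
        q=((proj(P,n)-[c0,r0]+.5)*f-.5).round().astype(int); cv2.polylines(im,[q.reshape(-1,1,2)],False,col,1)
    mm=lambda a:S(np.array(a,float)/1e3)
    k=70.71
    for s in(1,-1): dr(mm([(10.7,s*60,22),(50,s*20.7,22)]),(0,0,255))
    dr(S(circ((0,0),.05,.016)),(0,200,0)); dr(S(circ((.04,.12),.011,.056)),(255,0,255)); dr(S(circ((-.086,.106),.008,.096)),(255,0,255))
    dr(S(circ((.038,.057),.007,.06)),(0,255,255)); dr(S(circ((.003,.134),.007,.056)),(0,255,255))
    dr(circ((.461,-.078),.05,.016),(0,0,255))
    cv2.imwrite(f"pics/c_{n}.png",im)
E
python3 fit.py
```

```text
[ 0.61166187  0.01824028 -0.02017781] -1.1561031546103229 [ 0.1  0.1 -0.6 -1.   0.  -0.7  1.2 -0.4  0.4 -0.1 -0.2  0.5]
```

```bash
python3 -c "
import cv2,numpy as np
a=cv2.imread('pics/c_top.png')[:330,:450];b=cv2.imread('pics/c_side.png')[:450,:600]
cv2.imwrite('pics/c_t2.png',cv2.resize(a,None,fx=1.7,fy=1.7))"
```

```text
(no output)
```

View pics/c_t2.png

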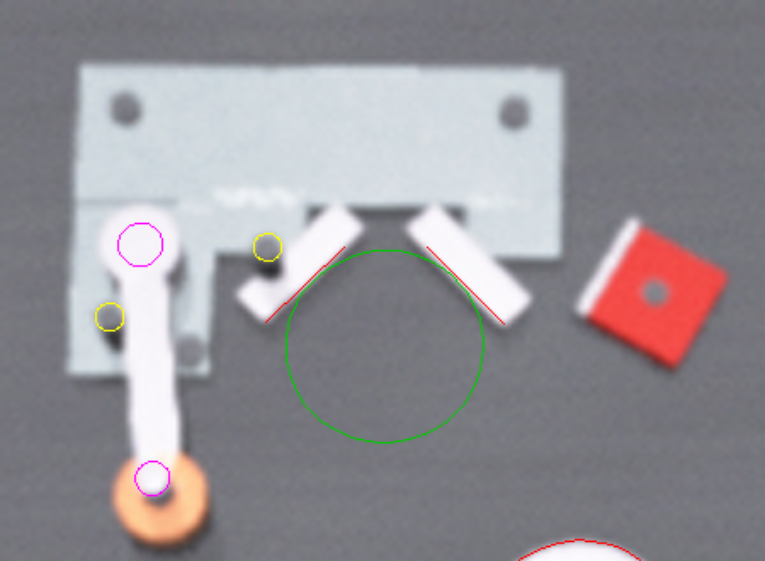

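View pics/c_side.png

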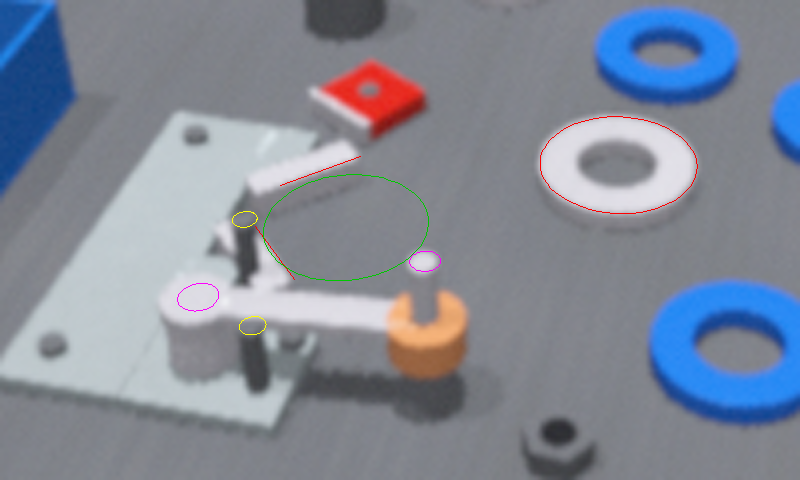

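The overlay agrees to about 1 px in both cameras. The seat is at (0.612, 0.018), yaw −1.2°, and the grey ring is at (0.461, −0.078) with outer radius 50 mm and bore radius about 26 mm, so it is the flange. Next I put the shut fingers into the bore.

```bash
python3 - <<'E'
from h import *
claw.set_gripper(0.0,60)
ya=-0.02; o=[-np.pi/2,0,ya]
print(kinematics.inverse_kinematics([.461,-.078,.12],o), kinematics.inverse_kinematics([.612,.018,.01],o))
for y in(0,.6,1.2): print(y,kinematics.inverse_kinematics([.56,.07,.07],[-np.pi/2,0,y]))
manip.move_pose([.461,-.078,.12],o)
manip.servo_line([.461,-.078,.06],0.15)
s=manip.sense(); print(s["t"],s["eef_pos"],s["eef_rot"],s["finger_gap"],s["contact_force"])
cv2.imwrite("pics/d.png",grab_frame("wrist")[...,::-1])
np.save("w.npy",np.r_[s["eef_pos"],s["eef_rot"]])
cv2.imwrite("pics/d_s.png",grab_frame("side")[...,::-1])
E
```

```text
[ 2.55087075e-01  1.25008783e-01 -5.85603824e-01 -4.44089210e-16
 -8.60183720e-01 -1.84588340e+00] [ 3.48030565e-01  4.78369845e-01 -3.75806239e-01 -4.44089210e-16
 -7.16620243e-01 -1.93882689e+00]
0 [ 4.71117895e-01  3.36390832e-01 -4.35573965e-01 -4.44089210e-16
 -7.98831530e-01 -2.04191422e+00]
0.6 [ 4.71117895e-01  3.36390832e-01 -4.35573965e-01 -4.44089210e-16
 -7.98831530e-01 -1.44191422e+00]
1.2 [ 0.47111789  0.33639083 -0.43557397  0.         -0.79883153 -0.84191422]
5.35 [ 0.46134598 -0.07781018  0.06022174] [-1.57120981e+00  3.54182548e-04 -1.91127904e-02] -5.349398630595969e-05 [ 0.6718917  -1.1394283   1.17483307]
```

View pics/d.png

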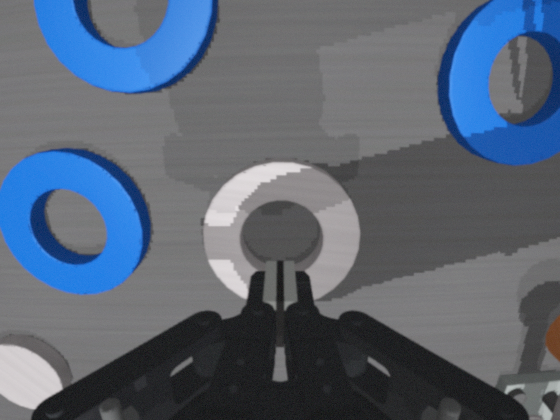

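View pics/d_s.png

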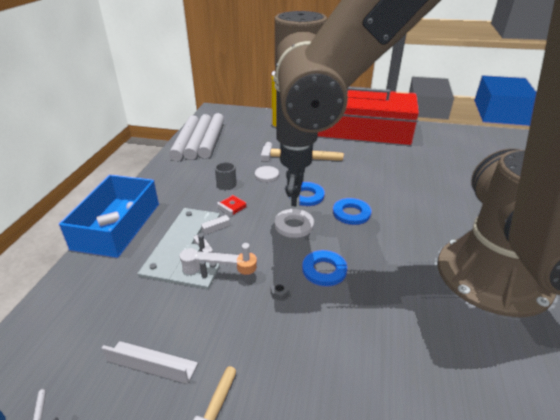

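```bash
cat >> h.py <<'E'
from scipy.spatial.transform import Rotation as Ro
def wpose(s):
    T=np.eye(4); T[:3,:3]=Ro.from_euler("xyz",s["eef_rot"]).as_matrix(); T[:3,3]=s["eef_pos"]
    return T@camera_model("wrist")["mount"]
def st(tag=""):
    s=manip.sense(); print(tag,round(s["t"],2),s["eef_pos"].round(4),s["contact_force"].round(1),round(float(s["finger_gap"]),4)); return s
E
python3 - <<'E'
from h import *
w=np.load("w.npy"); P=wpose(dict(eef_pos=w[:3],eef_rot=w[3:]))
px=[[205,236],[360,236],[283,162],[241,236],[322,234],[281,201]]
print(backproj(px,"wrist",.016,P).round(4))
E
```

```text
[[ 0.4584 -0.1255  0.016 ]
 [ 0.4602 -0.028   0.016 ]
 [ 0.4127 -0.0758  0.016 ]
 [ 0.4587 -0.1028  0.016 ]
 [ 0.4583 -0.0521  0.016 ]
 [ 0.4363 -0.0773  0.016 ]]
```

The wrist view puts the bore centre at about (0.462, −0.077), which agrees with the other cameras. I insert and push.

```bash
python3 - <<'E'
from h import *
S=seatT(*np.load("seat.npy"))
manip.servo_line([.461,-.077,.006],0.08); st("in")
a=S([-.087,.008,.006])[0]; manip.servo_line(a,0.10); st("leg1")
# leg 2 up to ring ~20 mm short; ring trails TCP by ~8-11 mm
manip.servo_line(S([-.010,0,.006])[0],0.08); s=st("leg2")
for n in("top","side"): cv2.imwrite(f"pics/e_{n}.png",grab_frame(n)[...,::-1])
s=manip.sense(); np.save("w.npy",np.r_[s["eef_pos"],s["eef_rot"]]); cv2.imwrite("pics/e_w.png",grab_frame("wrist")[...,::-1])
E
```

```text
in 6.28 [ 0.4613 -0.077   0.0063] [ 0.2  0.2 -0.1] 0.0001
leg1 7.65 [0.5247 0.0279 0.006 ] [-1.9 -1.6  0.7] 0.0004
leg2 8.77 [0.602  0.0186 0.0062] [-1.  -0.2 -0.8] -0.0002
```

View pics/e_side.png

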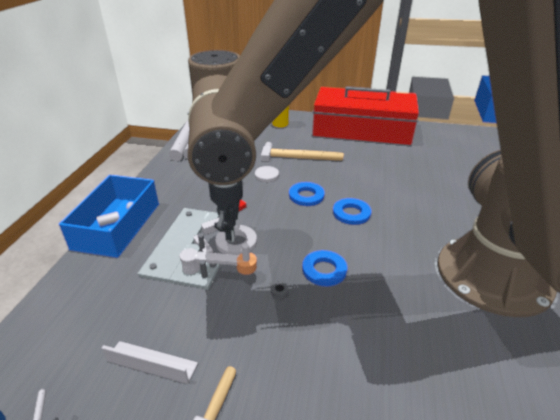

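View pics/e_w.png

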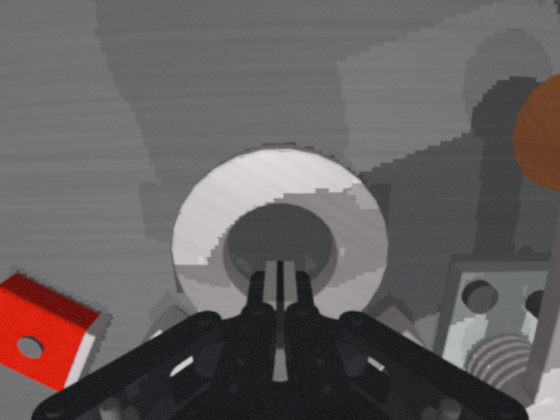

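The ring follows and lies just short of the jaws (ring centre at about (280,245) in the wrist view). I push on in small steps, watching the force.

```bash
python3 - <<'E'
from h import *
S=seatT(*np.load("seat.npy"))
for x in np.r_[np.arange(-.004,.030,.002)]:
    manip.servo_line(S([x,0,.006])[0],0.03)
    s=manip.sense(); f=s["contact_force"]; print(round(x*1e3),s["eef_pos"].round(4),f.round(1),round(s["t"],2))
    if np.hypot(*f[:2])>18: break
s=manip.sense(); np.save("w.npy",np.r_[s["eef_pos"],s["eef_rot"]])
for n in("top","side","wrist"): cv2.imwrite(f"pics/f_{n}.png",grab_frame(n)[...,::-1])
E
```

```text
-4 [0.6069 0.0181 0.0061] [-5.1  0.5  4. ] 9.27
-2 [0.6087 0.018  0.006 ] [-5.6  0.2  3.4] 9.52
0 [0.6107 0.0179 0.006 ] [-5.5 -1.7  2.7] 9.77
2 [0.6127 0.0179 0.0059] [-4.8 -0.6  2.1] 10.02
4 [0.6148 0.0179 0.0059] [-5.5 -0.3  3. ] 10.27
6 [0.617  0.0179 0.0059] [-5.  -0.3  2.3] 10.52
8 [0.6192 0.0179 0.0059] [-4.7 -0.6  2.1] 10.77
10 [0.6215 0.018  0.0059] [-4.1 -1.2  2.4] 11.02
12 [0.6237 0.018  0.0059] [-3.7 -1.1  0.2] 11.27
14 [0.6248 0.0178 0.0059] [-6.3 -0.2  3.1] 11.52
16 [0.6252 0.0178 0.0058] [-13.    1.5   8. ] 11.77
18 [0.6266 0.018  0.0057] [-14.8   4.4   9.7] 12.02
20 [0.6267 0.0176 0.0054] [-19.2   4.7  12.9] 12.27
```

View pics/f_wrist.png

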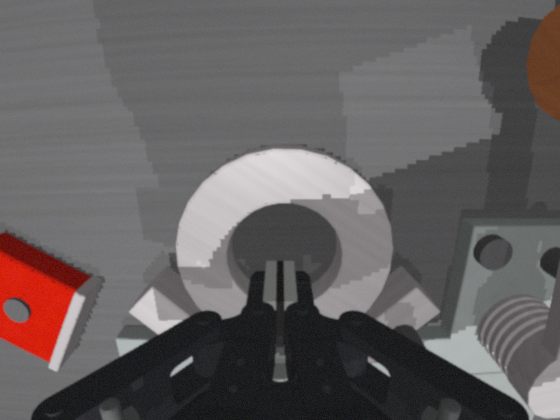

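```bash
cat > ring.py <<'E'
from h import *
def ringfit(path,w,roi=None):
    P=wpose(dict(eef_pos=w[:3],eef_rot=w[3:])); im=cv2.imread(path); g=cv2.cvtColor(im,cv2.COLOR_BGR2GRAY)
    return P,g
E
python3 - <<'E'
from h import *
w=np.load("w.npy"); P=wpose(dict(eef_pos=w[:3],eef_rot=w[3:]))
print(backproj([[176,246],[393,250],[284,148],[206,176],[365,178]],"wrist",.016,P).round(4), np.load("seat.npy"))
im=cv2.imread("pics/f_wrist.png")
S=seatT(*np.load("seat.npy"))
for c,col in(((0,0),(0,255,0)),):
    q=proj(S(circ(c,.05,.016)),"wrist",P).round().astype(int); cv2.polylines(im,[q.reshape(-1,1,2)],False,col,1)
for s in(1,-1):
    q=proj(S([(.0107,s*.06,.022),(.045,s*.0257,.022)]),"wrist",P).round().astype(int); cv2.polylines(im,[q.reshape(-1,1,2)],False,(0,0,255),1)
cv2.imwrite("pics/g.png",im[130:400,100:460]); 
cv2.imwrite("pics/g.png",cv2.resize(im[130:380,100:460],None,fx=2.2,fy=2.2,interpolation=cv2.INTER_CUBIC))
t=cv2.imread("pics/f_top.png");cv2.imwrite("pics/g_t.png",cv2.resize(t[100:250,200:350],None,fx=4,fy=4,interpolation=cv2.INTER_CUBIC))
E
```

```text
[[ 0.6055 -0.0296  0.016 ]
 [ 0.6094  0.0688  0.016 ]
 [ 0.5628  0.0199  0.016 ]
 [ 0.5737 -0.0129  0.016 ]
 [ 0.5759  0.0538  0.016 ]] [ 0.61166187  0.01824028 -0.02017781]
```

View pics/g.png

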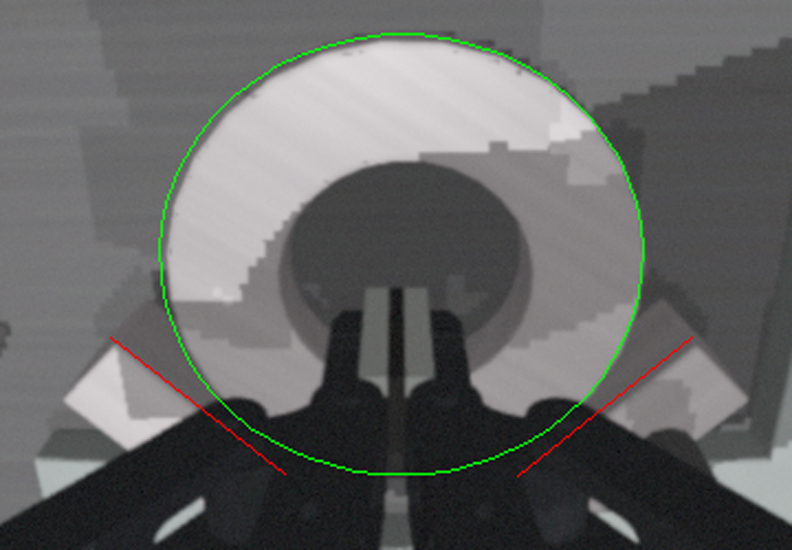

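View pics/g_t.png

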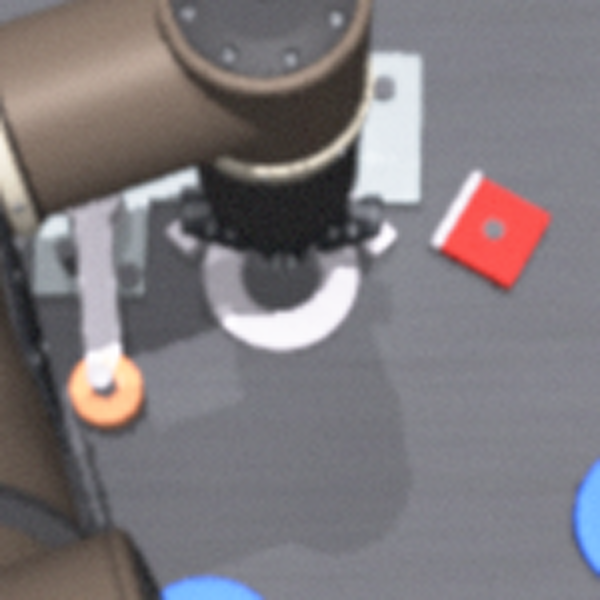

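The ring lies against the vee in the overlay and the force is rising. To make sure both jaws are touched, I wiggle sideways under load and compare the reactions.

```bash
python3 - <<'E'
from h import *
S=seatT(*np.load("seat.npy"))
for x,y in((19,2),(19,4),(19,0),(19,-2),(19,-4),(19,0),(21,0),(23,0)):
    manip.servo_line(S([x/1e3,y/1e3,.006])[0],0.03)
    manip.wait(.1); s=manip.sense(); f=s["contact_force"]; print(x,y,s["eef_pos"].round(4),f.round(1),round(s["t"],2))
    if np.hypot(*f[:2])>35: break
s=manip.sense(); w=np.r_[s["eef_pos"],s["eef_rot"]]
cv2.imwrite("pics/h_w.png",grab_frame("wrist")[...,::-1])
P=wpose(s); im=cv2.imread("pics/h_w.png")
for ss in(1,-1):
    q=proj(S([(.0107,ss*.06,.022),(.045,ss*.0257,.022)]),"wrist",P).round().astype(int); cv2.polylines(im,[q.reshape(-1,1,2)],False,(0,0,255),1)
q=proj(S(circ((0,0),.05,.016)),"wrist",P).round().astype(int); cv2.polylines(im,[q.reshape(-1,1,2)],False,(0,255,0),1)
cv2.imwrite("pics/h.png",cv2.resize(im[130:380,100:460],None,fx=2.2,fy=2.2,interpolation=cv2.INTER_CUBIC))
E
```

```text
19 2 [0.6267 0.0188 0.0053] [-15.4  -0.2   7.8] 12.77
19 4 [0.6267 0.0201 0.0052] [-13.3  -4.4   6.5] 13.12
19 0 [0.6267 0.018  0.0047] [-14.5   5.2   3.5] 13.5
19 -2 [0.6266 0.0171 0.0046] [-13.7  11.1   2.9] 13.85
19 -4 [0.6259 0.0153 0.0041] [-15.7  11.5   2.1] 14.2
19 0 [0.6266 0.0177 0.0044] [-12.3   2.7   2.1] 14.58
21 0 [0.6267 0.0176 0.0043] [-19.1   5.5   7.3] 14.93
23 0 [0.6268 0.0175 0.0043] [-26.3   6.8  12.1] 15.28
```

View pics/h.png

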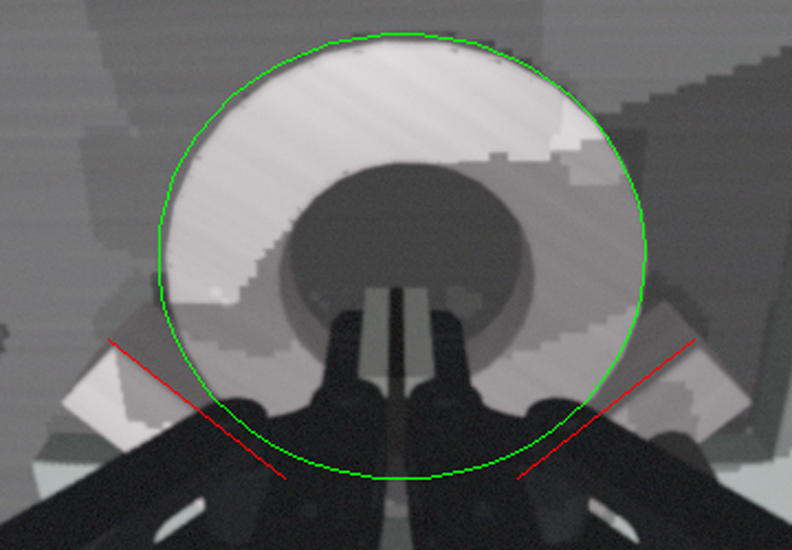

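x stays locked at 0.6267 while the load doubles and the tool slides in y, and Fy changes sign with the side pushed. Both jaws carry load, so the flange is seated. I withdraw and look at the flange and post from above.

```bash
python3 - <<'E'
from h import *
S=seatT(*np.load("seat.npy"))
manip.servo_line(S([.002,0,.006])[0],0.06); st("back")
manip.servo_line(S([.002,0,.16])[0],0.25)
h=S([-.086,.106,.096])[0]; print("handle model",h)
yaw=np.radians(5)
manip.move_pose([h[0],h[1],.17],[-np.pi/2,0,yaw])
claw.set_gripper(.045,60)
manip.wait(.2)
s=st("above"); cv2.imwrite("pics/i_w.png",grab_frame("wrist")[...,::-1])
P=wpose(s)
for t in("handle","pivot"): print(t,[(r["point"],r["confidence"]) for r in place_of(t,"wrist")])
grab_frame("top"); cv2.imwrite("pics/i_t.png",grab_frame("top")[...,::-1])
grab_frame("side"); cv2.imwrite("pics/i_s.png",grab_frame("side")[...,::-1])
im=cv2.imread("pics/i_w.png")
for c in(circ(h,.008,.096),S(circ((.04,.12),.011,.056)),S(circ((0,0),.05,.016))):
    q=proj(c,"wrist",P).round().astype(int); cv2.polylines(im,[q.reshape(-1,1,2)],False,(0,255,0),1)
cv2.imwrite("pics/i.png",im)
E
```

```text
back 15.83 [0.6147 0.0184 0.0066] [ 0.6  0.6 -0.5] -0.0001
handle model [0.52781808 0.12595388 0.096     ]
above 17.91 [0.5278 0.1259 0.17  ] [-0.2 -0.6 -0.1] 0.0445
handle [([0.529, 0.1303, 0.0972], 0.55)]
pivot [([0.6577, 0.1342, 0.0572], 0.93)]
```

View pics/i.png

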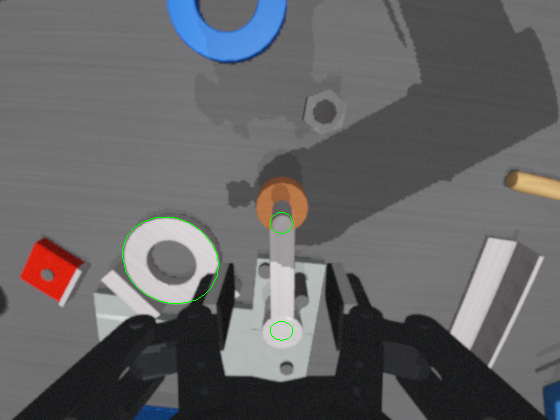

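View pics/i_t.png

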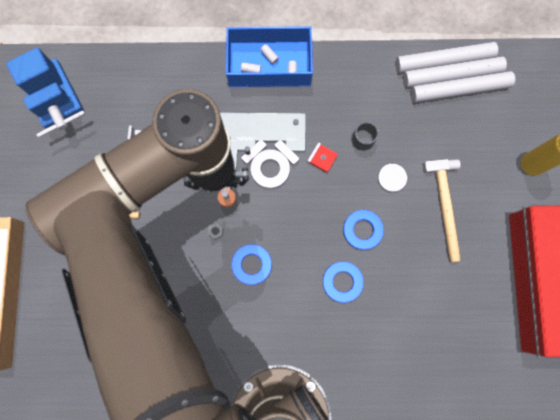

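```bash
python3 - <<'E'
from h import *
S=seatT(*np.load("seat.npy"))
t=cv2.imread("pics/i_t.png")
g=cv2.cvtColor(t,cv2.COLOR_BGR2HSV)
m=np.zeros(t.shape[:2],np.uint8); m[152:190,245:295]=((g[...,2]<150))[152:190,245:295]*255
n,l,s,c=cv2.connectedComponentsWithStats(m)
k=l[168,269]; print(s[k]); cc,_=cv2.findContours((l==k).astype(np.uint8),0,1)
p=backproj(cc[0][:,0],"top",.016); print("bore c",p.min(0)/2+p.max(0)/2, np.ptp(p,axis=0), "seat",np.load("seat.npy"))
cv2.imwrite("pics/j.png",cv2.resize(t[125:205,220:320],None,fx=7,fy=7,interpolation=cv2.INTER_CUBIC))
E
```

```text
[261 160  18  17 240]
bore c [0.61016883 0.01930072 0.016     ] [0.04257829 0.04386026 0.        ] seat [ 0.61166187  0.01824028 -0.02017781]
```

View pics/j.png

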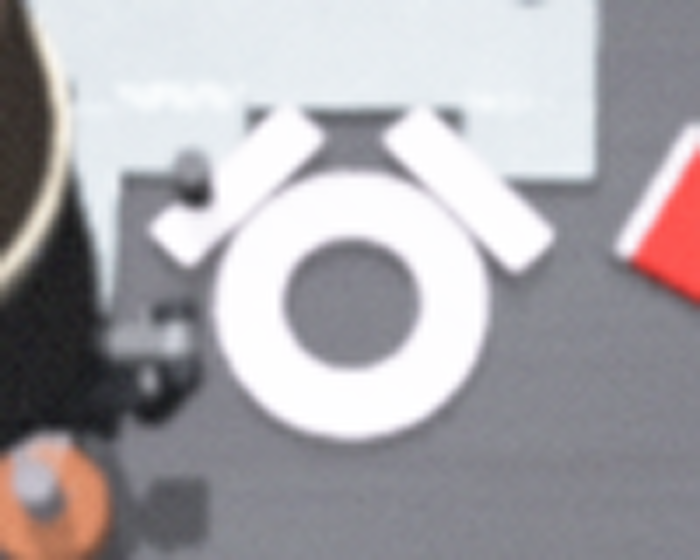

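The top crop shows the ring touching both jaws, with its bore centre at (0.610, 0.019). I grasp the post and read back the gap.

```bash
python3 - <<'E'
from h import *
h=seatT(*np.load("seat.npy"))([-.086,.106,.096])[0]
manip.servo_line([h[0],h[1],.064],0.12); st("down")
claw.set_gripper(0.0,70); manip.wait(.2); st("grip")
grab_frame("side"); cv2.imwrite("pics/k_s.png",grab_frame("side")[180:300,140:340,::-1])
cv2.imwrite("pics/k_w.png",grab_frame("wrist")[...,::-1])
E
python3 -c "
import cv2;a=cv2.imread('pics/k_s.png');cv2.imwrite('pics/k_s2.png',cv2.resize(a,None,fx=4,fy=4))"
```

```text
down 19.29 [0.5283 0.1262 0.0646] [0.5 1.4 0.8] 0.0448
grip 19.88 [0.5282 0.1266 0.0649] [-3.   3.1  5.8] 0.0141
```

View pics/k_s2.png

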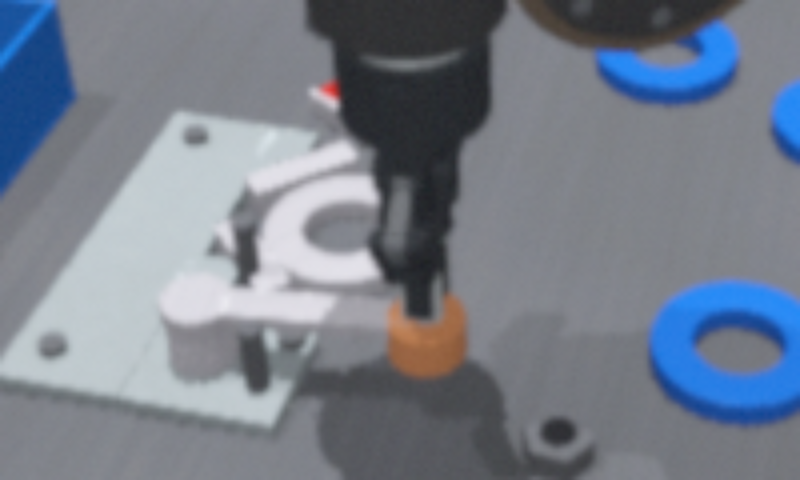

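The post is gripped (gap 14 mm, not empty). Now the arc sweep with the wrist turning, watching the force.

```bash
cat > sweep.py <<'E'
from h import *
X=np.load("seat.npy"); S=seatT(*X); pv=S([.04,.12,0])[0]
r=.1265; ph0=np.pi+np.arctan2(14,126)+X[2]   # arm direction at rest
phs=np.arctan2(-.12,-.04)%(2*np.pi)+X[2]
def pose(th,rr=r):
    ph=phs-1.134+th
    return [pv[0]+rr*np.cos(ph),pv[1]+rr*np.sin(ph),.064],[-np.pi/2,0,ph-np.pi]
def ang(s): 
    d=s["eef_pos"][:2]-pv[:2]; return (np.arctan2(d[1],d[0])-(phs-1.134))%(2*np.pi), np.hypot(*d)
def step(th,rr=r,v=.06):
    p,o=pose(th,rr); manip.servo_line(p,v,ori=o); s=manip.sense(); a,R=ang(s); f=s["contact_force"]
    ph=phs-1.134+a; tan=-np.sin(ph)*f[0]+np.cos(ph)*f[1]; rad=np.cos(ph)*f[0]+np.sin(ph)*f[1]
    print(f"{th:.3f} act {a:.4f} R {R*1e3:.1f} ftan {tan:.1f} frad {rad:.1f} fz {f[2]:.1f} gap {s['finger_gap']*1e3:.1f} t {s['t']:.2f}"); return tan,rad,f
E
python3 - <<'E'
from sweep import *
print("rest angles",ph0,phs-1.134, ang(manip.sense()))
for th in np.linspace(.1,.95,8):
    t,rd,f=step(th)
    if np.linalg.norm(f)>35: print("stop");break
E
```

```text
rest angles 3.232072068223046 3.236460619447404 (np.float64(6.273806849343831), np.float64(0.12638298261893488))
0.100 act 0.0974 R 126.2 ftan -4.6 frad 3.2 fz 6.9 gap 14.0 t 20.39
0.221 act 0.2190 R 126.0 ftan -3.5 frad 2.6 fz 6.9 gap 13.6 t 20.80
0.343 act 0.3409 R 125.9 ftan -4.0 frad 1.7 fz 6.7 gap 14.1 t 21.21
0.464 act 0.4627 R 125.8 ftan -4.4 frad 0.4 fz 6.3 gap 14.0 t 21.62
0.586 act 0.5845 R 125.7 ftan -5.2 frad -0.6 fz 5.5 gap 14.3 t 22.02
0.707 act 0.7062 R 125.6 ftan -5.9 frad -1.3 fz 7.3 gap 13.9 t 22.43
0.829 act 0.8277 R 125.6 ftan -6.3 frad -1.7 fz 5.9 gap 14.1 t 22.84
0.950 act 0.9486 R 125.6 ftan -6.8 frad -4.2 fz 8.2 gap 13.9 t 23.25
```

The spring force tracks as described. I approach the stop in fine steps.

```bash
python3 - <<'E'
from sweep import *
for th in np.r_[1.02,1.06,np.arange(1.08,1.26,.01)]:
    t,rd,f=step(th,v=.04)
    if t<-24 or np.linalg.norm(f)>40: print("stop");break
E
```

```text
1.020 act 1.0177 R 125.6 ftan -6.3 frad -3.7 fz 7.7 gap 13.8 t 23.62
1.060 act 1.0572 R 125.6 ftan -7.2 frad -4.0 fz 7.1 gap 14.0 t 23.90
1.080 act 1.0762 R 125.6 ftan -6.6 frad -4.1 fz 7.9 gap 14.2 t 24.15
1.090 act 1.0857 R 125.6 ftan -6.7 frad -4.3 fz 7.3 gap 14.0 t 24.40
1.100 act 1.0956 R 125.6 ftan -7.4 frad -4.6 fz 8.2 gap 14.0 t 24.65
1.110 act 1.1054 R 125.6 ftan -7.0 frad -3.8 fz 9.0 gap 13.9 t 24.90
1.120 act 1.1153 R 125.6 ftan -7.5 frad -4.1 fz 8.0 gap 14.2 t 25.15
1.130 act 1.1253 R 125.6 ftan -8.2 frad -4.0 fz 7.7 gap 14.5 t 25.40
1.140 act 1.1345 R 125.6 ftan -7.9 frad -4.2 fz 7.3 gap 14.1 t 25.65
1.150 act 1.1363 R 125.6 ftan -12.5 frad -5.1 fz 12.2 gap 14.2 t 25.90
1.160 act 1.1384 R 125.7 ftan -17.6 frad -6.8 fz 14.5 gap 14.1 t 26.15
1.170 act 1.1400 R 125.7 ftan -22.5 frad -8.6 fz 18.7 gap 14.3 t 26.40
1.180 act 1.1420 R 125.7 ftan -27.1 frad -9.9 fz 21.0 gap 14.2 t 26.65
stop
```

The force kinks sharply at 1.135 rad and stays stiff after that, so the arm is against the stop. I take a final look and check that the hold is steady.

```bash
python3 - <<'E'
from sweep import *
for i in range(3):
    manip.wait(.4); s=st("hold"); print(ang(s))
ims=[]
for n in("top","side","wrist"): 
    f=grab_frame(n)[...,::-1]; cv2.imwrite(f"pics/l_{n}.png",f); ims.append(f)
a=cv2.resize(ims[0][90:290,195:425],(400,348),interpolation=cv2.INTER_CUBIC); b=cv2.resize(ims[1][160:310,130:330],(400,300),interpolation=cv2.INTER_CUBIC)
cv2.imwrite("pics/l.png",np.hstack([a[:300],b]))
for t in("nut","magnet","blank","pipe_stub","hammer","brush","angle_iron"):
    print(t,[(r["point"],r["confidence"]) for r in place_of(t,"top")][:2])
E
```

```text
hold 27.05 [0.6129 0.0187 0.0648] [-22.8  18.   20.8] 0.0141
(np.float64(1.1419473875914568), np.float64(0.1256709963376405))
hold 27.45 [0.6128 0.0186 0.0648] [-21.2  17.9  21.4] 0.0145
(np.float64(1.1418639491355016), np.float64(0.12573207318020047))
hold 27.85 [0.6129 0.0187 0.0648] [-21.7  18.   21.3] 0.014
(np.float64(1.1418990407130094), np.float64(0.1256937843264426))
nut [([0.6407, 0.3689, 0.0002], 0.61), ([0.4478, 0.1594, -0.0012], 0.37)]
magnet [([0.6389, -0.1167, 0.0017], 0.74)]
blank []
pipe_stub [([0.6895, -0.2236, 0.0018], 0.82)]
hammer [([0.4989, -0.4251, 0.0005], 0.61)]
brush [([0.5003, 0.4561, 0.0021], 0.71)]
angle_iron [([0.6405, 0.3658, 0.0003], 0.43)]
```

View pics/l.png

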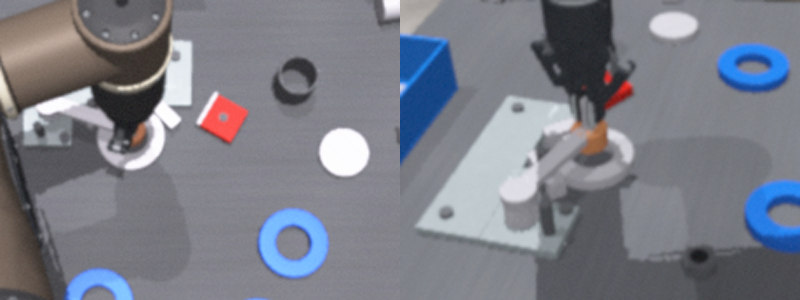

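View pics/l_wrist.png

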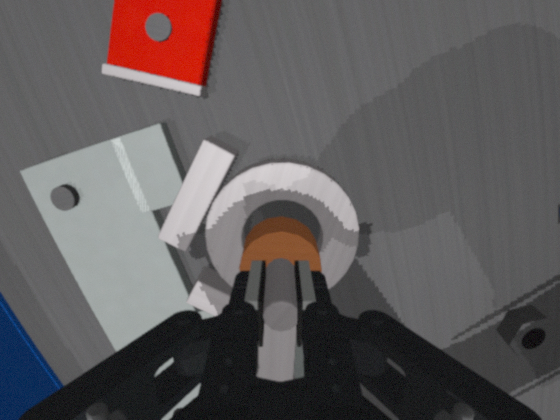

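The wrist view shows the copper pad over the ring (282,245), the post clamped at (282,290) and the ring still against the jaws. The other things are where they were. I hand in.

```bash
python3 - <<'E'
from h import *
print(sign_off()); 
E
```

```text
the job is handed in; nothing more can be done
None
```

The flange is seated in the vee and the sprung arm is held home against its stop by the gripper. I handed the job in at about 28 s of the 70 s allowed.

- **Flange:** I pushed the grey steel ring across the table with the shut fingertips in its bore, without lifting it. Once it was in the vee, the tool's x position stayed put as the push rose to about 26 N. A sideways wiggle reversed the side force, so both jaws carry load. The top picture, taken before the swing, shows contact with both jaws.
- **Swing arm:** I gripped the post and swung it round until the force rose sharply at about 1.135 rad, where the stop is expected at 1.134. The hold stayed steady for over a second before hand-in at about 27 N tangentially (36 N total), well under the 120 N limit.
- **Reading past the stop:** The tool angle reads 1.142, slightly beyond the stop. I put that down to play and give under load, not further arm travel.
- **Other things on the table:**
  - The magnet, nut, pipe stub and brush were found unmoved within the networks' accuracy, or show so in the pictures.
  - The network missed the blank in the last check, but it shows in place in the picture.
  - The hammer and angle iron have no network reading from before the job to compare with; nothing came near the hammer.
- **Detector faults:** The nut detector's best guess was at the angle iron's position. Its second guess matched the real nut.

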